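# Probe the terminals of a returned control module

## Task

Check the returned module on the sloping stand: lift the orange test probe up off its two-pronged hook and, holding it square to the sloping face, touch its tip to the brass pin with the red ring, then the yellow, then the blue, gently pushing each pin about halfway in and holding it there for half a second. Then hang the probe back on its hook, upright with its collar resting on both prongs. Leave everything else on the bench where it is.

Things in the scene. Friction and masses are not known exactly. Their poses are not given: they have to be found in the camera images.
- probe: Test probe hanging upright, 185 mm long, about 90 g. Origin at its needle's point; z runs up its length. From the point up: steel needle 6 mm thick (0-50 mm), black sleeve 10 mm thick (50-105), orange collar disc 38 mm across (105-111), orange square handle 18 x 18 mm, flats across x and y (111-181)
- probe_tip (a point): the point of the probe's needle, at the probe's origin; axes as the probe's
- probe_grip (a point): point on the probe's axis in the handle, 150 mm above the tip: a good height for the TCP
- hook_stand: fixed blue stand with a two-pronged steel hook; origin under the centre of its 130 x 120 mm base. From a post at x = 44-60 mm, 150 mm high, two level prongs 8 mm thick run to x = -40 mm: tops 150 mm high, gap between them 22 mm, last 8 mm turned up 10 mm. The probe's collar rests on the prongs, sleeve in the gap; it lifts out and lowers in straight up and down
- hook_seat (a point): on the hook: centre of the gap between the prongs, at the height of their top faces, where the centre of the underside of the probe's collar belongs; axes as the stand's
- test_stand: fixed grey sloping stand, 170 x 190 mm, about 130 mm high at the back, with a dark module 100 x 150 x 30 mm on it. Origin under the centre of its base. The face slopes 35 degrees down towards its -x side: outward direction (-0.574, 0, 0.819) in its frame. Three terminals in a row along its y, 45 mm apart, in any order
- red_terminal: terminal with a red collar ring 32 mm across and 5 mm high on the module's sloping face. Origin at the centre of the ring's underside on that face; axes as the test stand's (x, y level, not tilted)
- red_top (a point): centre of the flat end of the red terminal's brass pin, 16 mm across, which stands out 17 mm from the module's face; moves with the pin. Its z axis points straight out of the sloping face, y along the row
- red_pin (a joint): how far the red terminal's sprung pin is pushed in along the slope's perpendicular: 0 out, 0.008 m at its stop; about 1 N starts it, 5 N at the stop
- yellow_terminal: terminal with a yellow collar ring 32 mm across and 5 mm high on the module's sloping face. Origin at the centre of the ring's underside on that face; axes as the test stand's (x, y level, not tilted)
- yellow_top (a point): centre of the flat end of the yellow terminal's brass pin, 16 mm across, which stands out 17 mm from the module's face; moves with the pin. Its z axis points straight out of the sloping face, y along the row
- yellow_pin (a joint): how far the yellow terminal's sprung pin is pushed in along the slope's perpendicular: 0 out, 0.008 m at its stop; about 1 N starts it, 5 N at the stop
- blue_terminal: terminal with a blue collar ring 32 mm across and 5 mm high on the module's sloping face. Origin at the centre of the ring's underside on that face; axes as the test stand's (x, y level, not tilted)
- blue_top (a point): centre of the flat end of the blue terminal's brass pin, 16 mm across, which stands out 17 mm from the module's face; moves with the pin. Its z axis points straight out of the sloping face, y along the row
- blue_pin (a joint): how far the blue terminal's sprung pin is pushed in along the slope's perpendicular: 0 out, 0.008 m at its stop; about 1 N starts it, 5 N at the stop
- white_carton: white parts carton with a red band, 90 x 120 x 70 mm high; bystander, origin at the centre of its underside
- small_carton: small white carton with a blue band, 50 x 35 x 60 mm high; bystander, origin at the centre of its underside
- brown_carton: plain brown carton, 120 x 90 x 50 mm high; bystander, origin at the centre of its underside
- tape_roll: roll of tan tape lying flat, 100 mm across, 48 mm high; bystander, origin at the centre of its underside
- bearing: steel ball bearing lying flat, 62 mm across, 16 mm high; bystander, origin at the centre of its underside
- spray_can: upright blue-labelled can, 60 mm across, 150 mm tall; bystander, origin at the centre of its underside
- screwdriver: screwdriver lying flat, about 200 mm long; bystander, origin in its middle part
Not all that is in view belongs to the job. Leave any green look-alike of the probe alone.

How it is judged:
By the outcome, as a careful person would: the job done as asked, in the order asked, and still so for the second after the job is handed in, with the robot touching nothing.
It also fails if it takes over 54 s, if anything falls off the work surface, if the arm or the gripper's body presses on something with over 40 N, if the wrist force passes 120 N, or if a joint passes its speed limit or range.

## Robot

A 6-joint arm with a two-finger parallel gripper is mounted at the origin on the work surface. World frame = base frame: x ahead of the robot, y to its left, z up, the work surface at z = 0. Lengths are in m, angles in degrees, forces in N, time in s.
With the tool pointing down it reaches from about 0.375 to 0.9 m from the base axis. Payload 3.1 kg.
Tool frame: the origin (TCP) lies between the finger pads, 19 mm behind the fingertips; this is the grasp point; z points along the fingers, y is the line along which they close (so a half turn about z gives the same grasp; the last joint's range is limited). The gripper opens to 87 mm and grips with 3 to 60 N. Pads are 19 mm wide; open, the fingers measure 117 mm over their backs; the gripper's body (75 mm by 190 mm) begins 51 mm behind the grasp point.
Start: joints at [-73.711, 30.224, 82.088, -0, 67.689, -10.227], TCP at [0.279, -0.559, 0.241] pointing down, gripper open.
Joint ranges: [-176.69, 176.69], [-43.24, 126.21], [12.49, 139.97], [-82, 262], [0, 151.66], [-163.58, 163.58]. Speed limits (degrees/s): [159.86, 159.86, 180, 180, 180, 180].

## Interface

Orientations are given as a 3x3 rotation matrix whose columns are the frame's x, y, z axes.
In Python, from rig import bot, viewer, workorder, models gives the robot as it stands.
- The arm moves only by the shell command python3 -m jog 'ROWS'. ROWS is JSON, a list of rows, each a list of 7 numbers: the opening, from 0 (shut) to 1 (fully open), then the shift along the tool's x, y, z in m, then the turn, a rotation vector about the tool's x, y, z in degrees. In form: [[claw, x, y, z, ax, ay, az], ...]. A call has 1 to 20 rows; each row is the pose to reach, as a shift and turn from the pose commanded when the call began, along the tool's axes at that moment; what a row does not reach only later rows make up. A row lasts 1/8 s, in which the tool goes at most 62.5 mm and 10.7 degrees, less where a joint would pass 70% of its speed; a pose out of reach is approached as far as the arm can. A call with a gripper value outside its range is refused whole. The fingers move at their own pace and stop on an object; the grip force is fixed at half the most. Time passes only in rows, so rows that repeat a pose let the fingers close. It gives the time, the measured TCP pose, the force, the opening and the grip force at its end, in the units of the state.
- bot.read_state(): the state, without advancing time (a new reading comes with each control period).
- viewer.capture(name): name is "scene" or "top" or "wrist"; returns (picture, depth): 384x512x3 uint8, blue, green, red; 384x512 float32, m along the optical axis (not along the pixel's ray), 0 where there is no reading.
- viewer.camera_info(name): a dict with "fx", "fy", "cx", "cy" (pixels), "world_to_cam" (4x4, takes a point from world to camera coordinates). Camera axes: x right, y down, z forward; pixel columns grow to the right and rows downward; lengths in m; the calibration is good to about 2 mm. The wrist camera is an equidistant fisheye: a pixel r from the principal point sees the ray r / f radians off the axis. A picture is of the moment at which its call begins: read the wrist's pose just before it. camera_info takes no time and is no camera call; for the wrist camera it gives the pose at the moment of the call.
- workorder.hand_in(): hands the job in; it is judged then, once.
Trained networks look in the newest picture that a camera, given by its name, has taken for a name from the list of things; names that differ only in an ending like _2 or _b are one class to them, and where a whole thing is asked for, a point or a joint stands for the part that bears it (a point fixed in the world has none). Each returns a list of dicts, best first, with "p" (0 to 1); they miss things now and then, are a little off and sometimes report something else, mostly with a low value. They report only what shows in the picture. A call takes as long as a camera call. They do not tell look-alikes from the thing itself.
- models.outline_of(camera, thing): "mask" (384x512 bool, what is visible of it).
- models.tip_of(camera, thing): "xyz" ([x, y, z] in m, in world coordinates, good to about 4 mm: a listed point, or the origin of a listed thing).
The state is a dict: "time_s": time; "joint_positions": joint angles; "qvel": joint speeds; "tau": joint torques, N m; "position": TCP position; "tcp_rot": TCP orientation; "force": force on the tool from outside, world axes, zero at the start; "moment": the same for the moment, N m; "opening": opening from 0.0 (shut) to 1.0 (fully open); "grasp_force": force on a finger pad.
Only numpy, scipy, OpenCV 4.12 (cv2) and the standard library are available. Lean on these libraries where they do the work, as an engineer would, in place of code of your own. Each camera call takes 0.05 s, during which the arm holds its last target. There are 200 camera calls.

## Working session

There is one attempt and no reset: what is moved stays moved. The work goes in short steps, Python scripts to look and compute and a shell command to move; the robot and the scene stay as the last step left them, time stands still between calls to the robot, and variables do not carry over. Pictures are saved under pics/ and viewed, at most 12 in all, crops included, and the job is handed in when it is done.

```bash
mkdir -p pics; ls
cat > h.py <<'E'
import numpy as np, cv2
from rig import bot, viewer, workorder, models
def unproj(cam,d,uv):
    c=viewer.camera_info(cam);T=np.linalg.inv(np.array(c["world_to_cam"]))
    uv=np.atleast_2d(uv).astype(int);z=d[uv[:,1],uv[:,0]]
    p=np.c_[(uv[:,0]-c["cx"])/c["fx"]*z,(uv[:,1]-c["cy"])/c["fy"]*z,z]
    return p@T[:3,:3].T+T[:3,3]
E
python3 - <<'E'
from h import *
np.set_printoptions(precision=4,suppress=True)
s=bot.read_state();print(s["time_s"],s["tcp_rot"],s["position"])
for cam in("scene","top"):
    im,d=viewer.capture(cam);cv2.imwrite(f"pics/{cam}0.png",im);np.save(f"{cam}_d.npy",d)
    for t in("probe_tip","probe_grip","hook_stand","hook_seat","test_stand","red_top","yellow_top","blue_top","red_terminal","yellow_terminal","blue_terminal"):
        print(cam,t,[(round(r["p"],2),np.round(r["xyz"],4)) for r in models.tip_of(cam,t)[:3]])
E
```

```text
pics
0.0 [[ 0.8948  0.4464 -0.0006]
 [ 0.4464 -0.8948  0.002 ]
 [ 0.0004 -0.0021 -1.    ]] [ 0.2788 -0.5586  0.2403]
scene probe_tip [(0.69, array([0.4923, 0.3488, 0.0047])), (0.68, array([ 0.5513, -0.1908,  0.1256])), (0.51, array([0.4723, 0.2135, 0.043 ]))]
scene probe_grip [(0.62, array([0.474 , 0.2137, 0.193 ])), (0.5, array([0.4852, 0.3475, 0.1509]))]
scene hook_stand [(0.91, array([0.4714, 0.2154, 0.0004])), (0.64, array([ 0.3306, -0.1815,  0.0006]))]
scene hook_seat [(0.76, array([0.467 , 0.2106, 0.1496])), (0.54, array([ 0.6461, -0.4268, -0.0016]))]
scene test_stand [(0.61, array([ 0.5783, -0.2376, -0.0005]))]
scene red_top [(0.61, array([ 0.593 , -0.2111,  0.1214])), (0.25, array([ 0.3935,  0.0302, -0.0028]))]
scene yellow_top [(0.36, array([ 0.6243, -0.2376,  0.1193]))]
scene blue_top [(0.7, array([ 0.6274, -0.2347,  0.122 ])), (0.51, array([ 0.5543, -0.1911,  0.1269]))]
scene red_terminal [(0.68, array([ 0.5827, -0.2216,  0.1038])), (0.32, array([ 0.5753, -0.2374, -0.002 ])), (0.24, array([ 0.6254, -0.2382,  0.1243]))]
scene yellow_terminal [(0.62, array([ 0.6292, -0.2445,
[... 245 characters left out ...]
array([0.4919, 0.3503, 0.1485]))]
top hook_stand [(0.93, array([ 0.4728,  0.217 , -0.0014]))]
top hook_seat [(0.65, array([0.4717, 0.2136, 0.1493])), (0.21, array([0.4742, 0.2118, 0.196 ]))]
top test_stand [(0.69, array([ 0.5814, -0.2345,  0.0026]))]
top red_top []
top yellow_top [(0.56, array([ 0.6542, -0.4239,  0.0002]))]
top blue_top [(0.43, array([ 0.5528, -0.1881,  0.1217]))]
top red_terminal [(0.46, array([ 0.5892, -0.2232,  0.1087])), (0.2, array([ 0.7526,  0.2049, -0.0009]))]
top yellow_terminal [(0.58, array([ 0.3915,  0.0284, -0.0011])), (0.5, array([ 0.6258, -0.2399,  0.1092]))]
top blue_terminal [(0.49, array([ 0.5488, -0.1993,  0.1068])), (0.35, array([0.7037, 0.0673, 0.0003]))]
```

View pics/scene0.png

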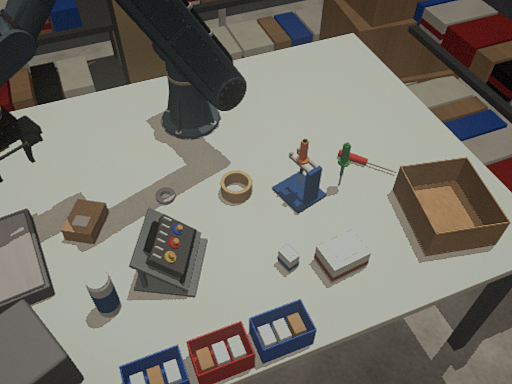

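View pics/top0.png

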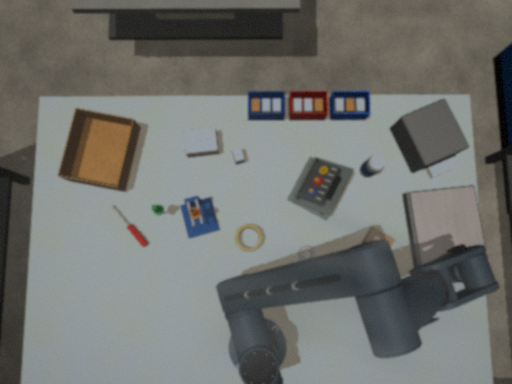

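The orange probe hangs at scene (303,150), with the green decoy at (345,155). The terminals are blue (178,229), red (175,242) and yellow (170,257). Next I'll measure from depth.

```bash
cat > m.py <<'E'
from h import *
np.set_printoptions(precision=4,suppress=True)
for cam in("scene","top"):
    im,d=viewer.capture(cam);hsv=cv2.cvtColor(im,cv2.COLOR_BGR2HSV)
    vv,uu=np.mgrid[0:384,0:512];uv=np.c_[uu.ravel(),vv.ravel()]
    P=unproj(cam,d,uv);H=hsv.reshape(-1,3);ok=d.ravel()>0
    near=lambda c,r:ok&(np.hypot(P[:,0]-c[0],P[:,1]-c[1])<r)
    org=near((.473,.2135),.04)&(H[:,0]<16)&(H[:,1]>120)&(P[:,2]>.14)
    q=P[org];print(cam,"orange",len(q),q.mean(0),q.min(0),q.max(0)); hh=q[q[:,2]>.165]; print(" handle",len(hh),np.median(hh,0)); tp=q[q[:,2]>.218]; print(" topface",tp.mean(0) if len(tp) else None,len(tp))
    b=near((.473,.2135),.1)&(H[:,0]>100)&(H[:,0]<128)&(H[:,1]>110)
    q=P[b&(P[:,2]>.135)];print(" post top",len(q),q.mean(0)if len(q) else 0)
    q=P[b&(P[:,2]<.03)];r=cv2.minAreaRect((q[:,:2]*1000).astype(np.float32));print(" base rect",r)
    q=P[near((.588,-.22),.13)&(P[:,2]>.04)]
    best=None;rng=np.random.default_rng(0)
    for it in range(1500):
        a=q[rng.choice(len(q),3,False)];n=np.cross(a[1]-a[0],a[2]-a[0]);l=np.linalg.norm(n)
        if l<1e-6:continue
        n/=l;n*=np.sign(n[2])
        if abs(n[2]-.819)>.08:continue
        s=abs((q-a[0])@n)<.003
        if best is None or s.sum()>best[0]:best=(s.sum(),n,s)
    i=q[best[2]];c=i.mean(0);n=np.linalg.svd(i-c)[2][2];n*=np.sign(n[2]);print(" plane",best[0],len(q),n,c,"heading -x:",np.degrees(np.arctan2(n[1],n[0])))
    for name,lo,hi in(("red",(0,6),0),("yellow",(20,34),0),("blue",(100,125),0)):
        m=near((.588,-.22),.09)&(P[:,2]>.07)&(H[:,0]>=lo[0])&(H[:,0]<=lo[1])&(H[:,1]>130)&(H[:,2]>70)
        q=P[m];print(" ",name,len(q),np.median(q,0) if len(q) else 0, q.mean(0) if len(q) else 0)
E
python3 m.py
```

```text
scene orange 185 [0.4774 0.2114 0.1851] [0.4529 0.1974 0.1539] [0.4918 0.2313 0.2363]
 handle 117 [0.4774 0.2105 0.1994]
 topface [0.4774 0.2119 0.2256] 29
 post top 45 [0.5225 0.228  0.1523]
 base rect ((471.7129211425781, 216.1361846923828), (128.83424377441406, 115.336181640625), 16.605955123901367)
 plane 1151 3771 [0.262  0.4932 0.8295] [ 0.5931 -0.2228  0.1122] heading -x: 62.021171898717135
  red 66 [ 0.5952 -0.222   0.1173] [ 0.5927 -0.2206  0.1165]
  yellow 71 [ 0.6345 -0.2435  0.1174] [ 0.632  -0.2422  0.117 ]
  blue 40 [ 0.5555 -0.2024  0.1187] [ 0.5537 -0.2008  0.1171]
top orange 39 [0.4693 0.2038 0.194 ] [0.4589 0.1972 0.1498] [0.4837 0.2104 0.2343]
 handle 27 [0.4652 0.205  0.2207]
 topface [0.4672 0.2058 0.2261] 15
 post top 31 [0.5184 0.2239 0.1488]
 base rect ((468.1610107421875, 212.58401489257812), (121.12793731689453, 111.14336395263672), 14.94897747039795)
 plane 536 2041 [0.2583 0.4987 0.8274] [ 0.5834 -0.2268  0.1111] heading -x: 62.616312050700365
  red 30 [ 0.5835 -0.2251  0.1167] [ 0.5855 -0.2241  0.1154]
  yellow 57 [ 0.624  -0.2427  0.1157] [ 0.6254 -0.2419  0.1142]
  blue 12 [ 0.5399 -0.2048  0.1189] [ 0.5433 -0.2032  0.1189]
```

```bash
python3 -m jog '[[1,0,0,-0.06,0,0,0],[1,0.04,-0.04,-0.12,0,0,-10],[1,0.517,-0.604,-0.12,0,0,-80],[1,0.517,-0.604,-0.12,0,0,-80],[1,0.517,-0.604,-0.12,0,0,-80],[1,0.517,-0.604,-0.12,0,0,-80],[1,0.517,-0.604,-0.12,0,0,-80],[1,0.517,-0.604,-0.12,0,0,-80],[1,0.517,-0.604,-0.12,0,0,-80],[1,0.517,-0.604,-0.12,0,0,-80],[1,0.517,-0.604,-0.12,0,0,-80],[1,0.517,-0.604,-0.12,0,0,-80],[1,0.517,-0.604,-0.12,0,0,-80],[1,0.517,-0.604,-0.12,0,0,-80],[1,0.517,-0.604,-0.12,0,0,-80],[1,0.517,-0.604,-0.12,0,0,-80],[1,0.517,-0.604,-0.12,0,0,-80],[1,0.517,-0.604,-0.12,0,0,-80]]'
python3 - <<'E'
from h import *
np.set_printoptions(precision=4,suppress=True)
s=bot.read_state();print(s["joint_positions"],s["qvel"],s["tcp_rot"])
c=viewer.camera_info("wrist");print(c)
im,d=viewer.capture("wrist");cv2.imwrite("pics/w1.png",im);np.save("w1d.npy",d);np.save("w1T.npy",c["world_to_cam"])
for t in("probe_grip","hook_seat","hook_stand"):print(t,[(round(r["p"],2),np.round(r["xyz"],4)) for r in models.tip_of("wrist",t)[:3]])
E
```

```text
time_s: 3.55
position: [0.472, 0.2107, 0.3614]
tcp_rot: [[-0.282, 0.959, -0.0], [0.959, 0.282, -0.0], [-0.0, -0.0, -1.0]]
force: [-0.2, 0.8, 1.0]
opening: 1.002
grasp_force: 0.0
[11.657  14.45   87.9347 -0.0096 77.6196 -4.7228] [ 0.1628  0.0755 -0.1511  0.119   0.0242  0.0202] [[-0.282   0.9594 -0.    ]
 [ 0.9594  0.282  -0.0002]
 [-0.0002 -0.0001 -1.    ]]
{'fx': 297.3186396354542, 'fy': 297.3186396354542, 'cx': 253.24504314518427, 'cy': 192.5668033337384, 'world_to_cam': array([[ 0.9591,  0.2832,  0.001 , -0.514 ],
       [ 0.2702, -0.916 ,  0.2965, -0.0059],
       [ 0.0849, -0.2841, -0.955 ,  0.5259],
       [ 0.    ,  0.    ,  0.    ,  1.    ]])}
probe_grip [(0.91, array([0.472 , 0.2118, 0.1916])), (0.84, array([0.4946, 0.3471, 0.1462]))]
hook_seat [(0.62, array([0.474 , 0.2141, 0.1477])), (0.38, array([ 0.4715,  0.2171, -0.0016])), (0.36, array([0.4708, 0.2136, 0.1944]))]
hook_stand [(0.93, array([0.4692, 0.2162, 0.0015]))]
```

View pics/w1.png

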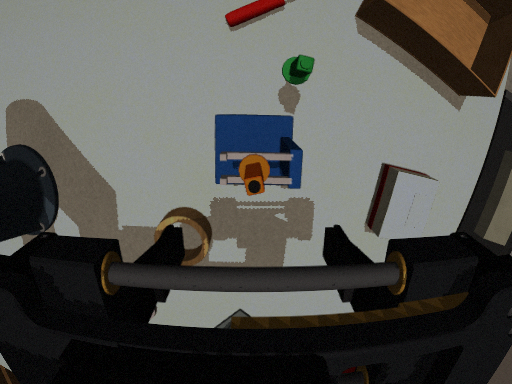

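The probe is at (254,185), the prongs at rows 157 and 181, and the post at (295,165). Next I'll measure the handle's yaw and axis.

```bash
cat >> h.py <<'E'
def wunproj(d,T):
    c=viewer.camera_info("wrist");v,u=np.mgrid[0:384,0:512]
    x=(u-c["cx"])/c["fx"];y=(v-c["cy"])/c["fy"];th=np.hypot(x,y)+1e-9;k=np.tan(th)/th
    P=np.stack([x*k*d,y*k*d,d],-1);Ti=np.linalg.inv(T);return P@Ti[:3,:3].T+Ti[:3,3]
E
python3 - <<'E'
from h import *
np.set_printoptions(precision=4,suppress=True)
im=cv2.imread("pics/w1.png");d=np.load("w1d.npy");P=wunproj(d,np.load("w1T.npy"));hsv=cv2.cvtColor(im,cv2.COLOR_BGR2HSV)
m=(hsv[...,0]<18)&(hsv[...,1]>120)&(d>0)&(np.hypot(P[...,0]-.472,P[...,1]-.212)<.05)&(P[...,2]>.13)
q=P[m]
for a,b in((.14,.165),(.165,.2),(.2,.215),(.218,.235)):
    s=q[(q[:,2]>a)&(q[:,2]<b)]
    if len(s)>3:print(a,len(s),s.mean(0),np.median(s,0),s.min(0),s.max(0),cv2.minAreaRect((s[:,:2]*1000).astype(np.float32)))
# prong pixels
m=(hsv[...,1]<70)&(P[...,2]>.135)&(P[...,2]<.17)&(np.hypot(P[...,0]-.472,P[...,1]-.212)<.08)&(d>0)
s=P[m];print("prongs",len(s),s.mean(0),cv2.minAreaRect((s[:,:2]*1000).astype(np.float32)))
cv2.imwrite("pics/w1c.png",cv2.resize(im[130:210,210:310],None,fx=7,fy=7,interpolation=cv2.INTER_CUBIC))
E
```

```text
0.14 397 [0.4721 0.2194 0.1558] [0.4702 0.2208 0.1557] [0.4551 0.1966 0.1414] [0.4932 0.2326 0.1648] ((472.2965393066406, 216.2783203125), (37.07979202270508, 32.03965759277344), 17.437917709350586)
0.165 117 [0.4705 0.2213 0.1831] [0.4699 0.2215 0.1834] [0.4622 0.212  0.1654] [0.4848 0.2253 0.1999] ((474.3802490234375, 219.66358947753906), (11.883852005004883, 23.1102294921875), 80.86267852783203)
0.2 62 [0.4707 0.2215 0.2076] [0.4703 0.2216 0.2076] [0.4622 0.2156 0.2005] [0.4827 0.225  0.2144] ((472.44403076171875, 220.28866577148438), (20.513029098510742, 9.362381935119629), 0.2777979075908661)
0.218 243 [0.4727 0.2158 0.2252] [0.4725 0.217  0.2253] [0.4621 0.2028 0.2181] [0.4843 0.225  0.2308] ((473.3207702636719, 213.80404663085938), (18.014169692993164, 18.035741806030273), 28.330068588256836)
prongs 823 [0.4749 0.2168 0.1503] ((478.1958312988281, 213.4022216796875), (90.41339111328125, 44.20563888549805), 14.899552345275879)
```

View pics/w1c.png

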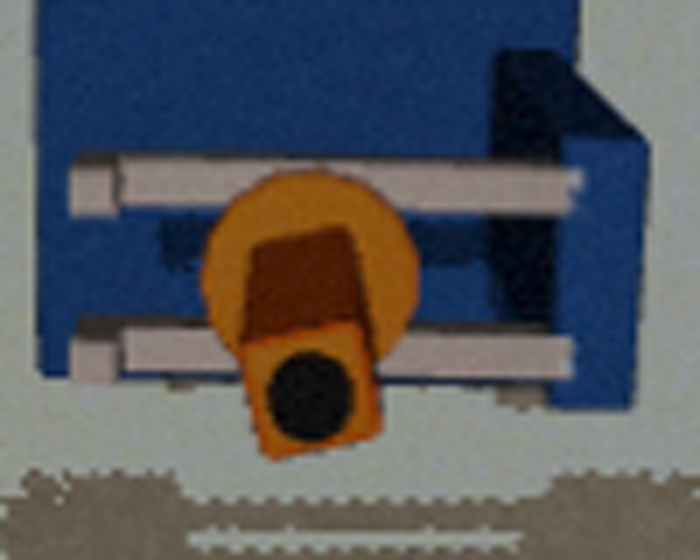

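```bash
python3 -m jog '[[1,0.0026,0.002,0.04,0,0,-10],[1,0.0026,0.002,0.08,0,0,-12],[1,0.0026,0.002,0.12,0,0,-12],[1,0.0026,0.002,0.15,0,0,-12],[1,0.0026,0.002,0.164,0,0,-12],[1,0.0026,0.002,0.166,0,0,-12],[1,0.0026,0.002,0.166,0,0,-12],[1,0.0026,0.002,0.166,0,0,-12]]'
```

```text
time_s: 4.75
position: [0.474, 0.2153, 0.1964]
tcp_rot: [[-0.477, 0.879, 0.003], [0.879, 0.477, 0.001], [-0.001, 0.003, -1.0]]
force: [0.3, 0.0, 0.2]
opening: 1.005
grasp_force: 0.0
```

```bash
python3 -m jog '[[0,-0.001,-0.001,0.001,0,0,0],[0,-0.001,-0.001,0.001,0,0,0],[0,-0.001,-0.001,0.001,0,0,0],[0,-0.001,-0.001,0.001,0,0,0],[0,-0.001,-0.001,0.001,0,0,0],[0,-0.001,-0.001,0.001,0,0,0]]'
```

```text
time_s: 5.5
position: [0.4728, 0.2138, 0.1942]
tcp_rot: [[-0.477, 0.879, -0.0], [0.879, 0.477, -0.0], [0.0, -0.0, -1.0]]
force: [0.2, 0.2, -0.7]
opening: 0.403
grasp_force: 0.0
```

```bash
python3 -m jog '[[0,-0.001,-0.001,0.001,0,0,0],[0,-0.001,-0.001,0.001,0,0,0],[0,-0.001,-0.001,0.001,0,0,0],[0,-0.001,-0.001,0.001,0,0,0],[0,-0.001,-0.001,0.001,0,0,0]]'
```

```text
time_s: 6.12
position: [0.4723, 0.2124, 0.1932]
tcp_rot: [[-0.477, 0.879, -0.0], [0.879, 0.477, -0.0], [0.0, -0.0, -1.0]]
force: [0.3, 0.2, -0.8]
opening: 0.207
grasp_force: 30.0
```

```bash
python3 -m jog '[[0,0,0,-0.01,0,0,0],[0,0,0,-0.03,0,0,0],[0,0,0,-0.07,0,0,0],[0,0,0,-0.12,0,0,0],[0,0,0,-0.16,0,0,0],[0,0,0,-0.17,0,0,0],[0,0,0,-0.17,0,0,0],[0,0,0,-0.17,0,0,0]]'
python3 - <<'E'
from h import *
np.set_printoptions(precision=4,suppress=True)
s=bot.read_state();print(s["position"],s["joint_positions"])
for cam in("scene","wrist"):
    im,d=viewer.capture(cam);cv2.imwrite(f"pics/{cam}2.png",im)
    for t in("probe_tip","probe_grip"):print(cam,t,[(round(r["p"],2),np.round(r["xyz"],4)) for r in models.tip_of(cam,t)[:3]])
a=cv2.imread("pics/scene2.png")[80:230,230:400];b=cv2.imread("pics/wrist2.png")
o=np.hstack([cv2.resize(a,(435,384)),b[:,100:]])[:, :800];cv2.imwrite("pics/lift.png",o)
E
```

```text
time_s: 7.12
position: [0.4713, 0.2121, 0.3613]
tcp_rot: [[-0.477, 0.879, -0.004], [0.879, 0.477, -0.001], [0.001, -0.004, -1.0]]
force: [-0.7, 0.1, -1.6]
opening: 0.201
grasp_force: 30.0
[0.4713 0.2121 0.3613] [ 11.8325  14.5526  87.8042  -0.0004  77.8842 -16.6807]
scene probe_tip [(0.79, array([0.471 , 0.2108, 0.2109])), (0.78, array([0.4905, 0.3472, 0.0055]))]
scene probe_grip [(0.66, array([0.4877, 0.3495, 0.1505])), (0.63, array([0.4731, 0.2112, 0.3644])), (0.37, array([ 0.5762, -0.2345, -0.003 ]))]
wrist probe_tip [(0.96, array([0.4939, 0.3462, 0.0002])), (0.58, array([0.4686, 0.2117, 0.2193]))]
wrist probe_grip [(0.98, array([0.4938, 0.3473, 0.1484])), (0.71, array([0.465 , 0.2124, 0.3627]))]
```

View pics/lift.png

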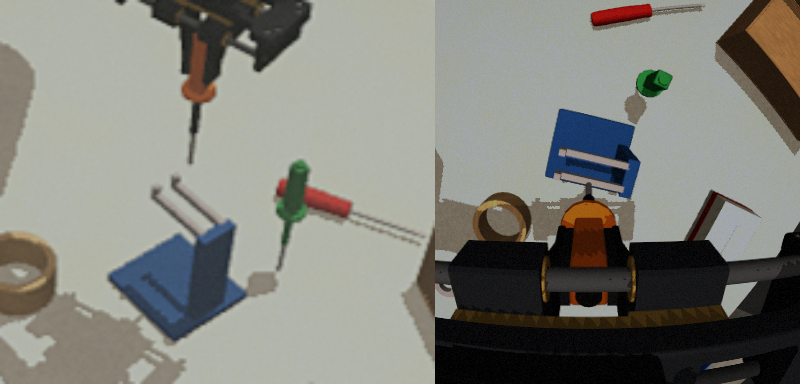

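```bash
cat >> h.py <<'E'
from scipy.spatial.transform import Rotation as Ro
def delta(pos,Rt):
    s=bot.read_state();R=np.array(s["tcp_rot"]);p=np.array(s["position"])
    return np.round(R.T@(np.array(pos)-p),4),np.round(Ro.from_matrix(R.T@Rt).as_rotvec(degrees=True),2)
def normal(h):h=np.radians(h);a=np.radians(35);return np.array([np.sin(a)*np.cos(h),np.sin(a)*np.sin(h),np.cos(a)])
def tilt(R,n):  # smallest turn bringing tool z to -n
    z=R[:,2];ax=np.cross(z,-n);sn=np.linalg.norm(ax)
    return R if sn<1e-6 else Ro.from_rotvec(ax/sn*np.arctan2(sn,z@-n)).as_matrix()@R
E
python3 - <<'E'
from h import *
n=normal(62.3);R=np.array(bot.read_state()["tcp_rot"]);Rt=tilt(R,n)
print(delta(np.array([.592,-.2125,.121])+n*.208,Rt),Rt)
E
```

```text
(array([-0.3642,  0.0017,  0.0709]), array([ 29.01, -19.48,  -0.  ])) [[-0.52443076  0.80863147 -0.26662244]
 [ 0.78952647  0.34459477 -0.50784092]
 [-0.31877945 -0.47683288 -0.81915204]]
```

```bash
python3 -m jog '[[0,-0.03,0,0,0,0,0],[0,-0.08,0,0,4,-3,0],[0,-0.13,0,0,9,-6,0],[0,-0.18,0,0.01,14,-9.5,0],[0,-0.23,0,0.02,19,-13,0],[0,-0.28,0.001,0.035,24,-16,0],[0,-0.33,0.0015,0.055,29,-19.5,0],[0,-0.355,0.0017,0.067,29,-19.5,0],[0,-0.3642,0.0017,0.071,29,-19.5,0],[0,-0.3642,0.0017,0.071,29,-19.5,0],[0,-0.3642,0.0017,0.071,29,-19.5,0],[0,-0.3642,0.0017,0.071,29,-19.5,0]]'
cat > look.py <<'E'
from h import *
import sys
np.set_printoptions(precision=4,suppress=True)
s=bot.read_state();R=np.array(s["tcp_rot"]);p=np.array(s["position"]);print(p,R[:,2],s["joint_positions"],"tip",p+.148*R[:,2])
for cam in("wrist","scene"):
    c=viewer.camera_info(cam);im,d=viewer.capture(cam);cv2.imwrite(f"pics/{cam}{sys.argv[1]}.png",im);np.save(f"{cam}{sys.argv[1]}.npy",d);np.save(f"{cam}{sys.argv[1]}T.npy",c["world_to_cam"])
    for t in("probe_tip","red_top","yellow_top","blue_top","red_terminal","yellow_terminal","blue_terminal"):print(cam,t,[(round(r["p"],2),np.round(r["xyz"],4)) for r in models.tip_of(cam,t)[:2]])
E
python3 look.py 3
```

```text
time_s: 8.93
position: [0.6477, -0.1058, 0.2937]
tcp_rot: [[-0.524, 0.81, -0.263], [0.789, 0.346, -0.508], [-0.321, -0.474, -0.82]]
force: [0.8, 0.2, -0.9]
opening: 0.203
grasp_force: 30.0
[ 0.6477 -0.1058  0.2937] [-0.2629 -0.5079 -0.8203] [ -5.66    38.251   65.9998 -32.0966  90.1746 -30.1408] tip [ 0.6088 -0.1809  0.1723]
wrist probe_tip [(0.89, array([ 0.6058, -0.1822,  0.1756])), (0.51, array([ 0.3557, -0.4322, -0.0018]))]
wrist red_top [(0.56, array([ 0.594 , -0.2139,  0.1291]))]
wrist yellow_top [(0.45, array([ 0.6352, -0.2336,  0.1231]))]
wrist blue_top [(0.57, array([ 0.5538, -0.1917,  0.1233]))]
wrist red_terminal [(0.62, array([ 0.5871, -0.2241,  0.1083]))]
wrist yellow_terminal [(0.59, array([ 0.6277, -0.2424,  0.1143])), (0.51, array([ 0.6345, -0.2326,  0.1241]))]
wrist blue_terminal [(0.93, array([ 0.5514, -0.1957,  0.1134]))]
scene probe_tip [(0.76, array([ 0.6101, -0.1816,  0.1679])), (0.57, array([0.4899, 0.3476, 0.0024]))]
scene red_top [(0.55, array([ 0.5936, -0.21  ,  0.1225]))]
scene yellow_top [(0.44, array([ 0.6273, -0.2355,  0.1252]))]
scene blue_top [(0.43, array([ 0.5531, -0.1886,  0.1268]))]
scene red_terminal [(0.55, array([ 0.6244, -0.238 ,  0.1201])), (0.43, array([ 0.5869, -0.2258,  0.1066]))]
scene yellow_terminal [(0.52, array([ 0.6299, -0.2431,  0.1088])), (0.52, array([ 0.3926,  0.0295, -0.0014]))]
scene blue_terminal [(0.69, array([ 0.5485, -0.201 ,  0.1078]))]
```

View pics/wrist3.png

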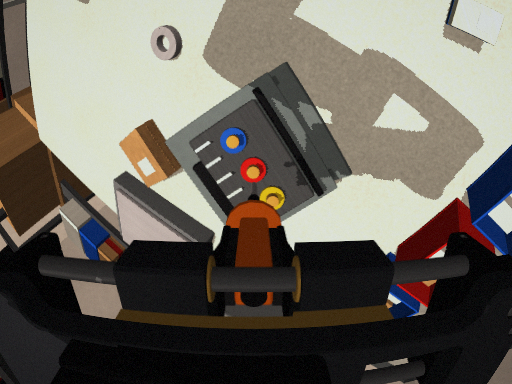

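The wrist view shows pin ends at blue (234,142), red (253,172) and yellow (274,199). I'll refine them with depth.

Run:
```python
from h import *
np.set_printoptions(precision=4,suppress=True)
im=cv2.imread("pics/wrist3.png");d=np.load("wrist3.npy");P=wunproj(d,np.load("wrist3T.npy"));hsv=cv2.cvtColor(im,cv2.COLOR_BGR2HSV)
for nm,(u,v) in dict(blue=(234,142),red=(253,172),yellow=(274,199)).items():
    print(nm,hsv[v,u],P[v,u])
# module face plane
m=(hsv[...,2]<90)&(d>0)&(P[...,2]>.05)&(P[...,2]<.16)&(np.hypot(P[...,0]-.588,P[...,1]-.222)<.9)
m=np.zeros_like(m)
cv2.fillPoly(mm:=np.zeros(d.shape,np.uint8),[np.array([(200,150),(255,105),(300,180),(228,200)])],1)
q=P[(mm>0)&(d>0)]
c,n=q.mean(0),None
s=np.ones(len(q),bool)
for t in(.02,.008,.004,.003,.002,.002):
    c=q[s].mean(0);n=np.linalg.svd(q[s]-c,full_matrices=False)[2][2];n*=np.sign(n[2]);s=((q-c)@n<t)&((q-c)@n>-t)
print("face",n,np.degrees(np.arctan2(n[1],n[0])),np.degrees(np.arccos(n[2])),c,s.mean())
h=(P-c)@n
for nm,(u,v) in dict(blue=(234,142),red=(253,172),yellow=(274,199)).items():
    w=np.zeros_like(mm);cv2.circle(w,(u,v),13,1,-1)
    g=(w>0)&(d>0)&(h>.014)&(h<.024);r=(w>0)&(h>.003)&(h<.008)&(hsv[...,1]>150)
    print(nm,g.sum(),P[g].mean(0),h[g].mean(),"ring",r.sum(),P[r].mean(0),P[r].mean(0)-h[r].mean()*n+.017*n)
s=Ro.from_matrix(np.array(bot.read_state()["tcp_rot"]));print(s.as_matrix()[:,2])
# needle
m=(np.abs(h)>.03)&(d>0)
ne=[(u,v,P[v,u]) for v in range(170,206,3) for u in (250,252,254,256) if h[v,u]>.04 and d[v,u]>0];print(ne[:12])
```

```text
blue [ 19 187 218] [ 0.5573 -0.1909  0.122 ]
red [ 19 184 220] [ 0.5948 -0.2124  0.1227]
yellow [ 18 186 219] [ 0.6342 -0.2305  0.1215]
face [0.2749 0.5025 0.8197] 61.323558350820754 34.94547583045983 [ 0.58   -0.2101  0.1056] 0.74102223066692
blue 129 [ 0.5551 -0.1909  0.123 ] 0.017103341549909164 ring 296 [ 0.5535 -0.197   0.1126] [ 0.5568 -0.191   0.1224]
red 129 [ 0.5946 -0.2122  0.1225] 0.01687973878058954 ring 313 [ 0.5919 -0.2189  0.1132] [ 0.5952 -0.2129  0.123 ]
yellow 107 [ 0.634  -0.2333  0.1223] 0.016859445142498618 ring 236 [ 0.6309 -0.2358  0.1104] [ 0.6342 -0.2298  0.1202]
[-0.2652 -0.5077 -0.8197]
[(252, 182, array([ 0.6082, -0.1763,  0.1744])), (254, 182, array([ 0.6099, -0.1751,  0.1739])), (252, 185, array([ 0.6112, -0.1706,  0.1834])), (254, 185, array([ 0.6127, -0.1704,  0.182 ])), (256, 185, array([ 0.614 , -0.1717,  0.1791])), (252, 188, array([ 0.6138, -0.1658,  0.1914])), (254, 188, array([ 0.6156, -0.1633,  0.1924])), (256, 188, array([ 0.6167, -0.1657,  0.1884])), (252, 191, array([ 0.6164, -0.1607,  0.1995])), (254, 191, array([ 0.6178, -0.1605,  0.1982])), (256, 191, array([ 0.6192, -0.1606,  0.1967])), (252, 194, array([ 0.6196, -0.1501,  0.2126]))]
```

```bash
cat > d.py <<'E'
from h import *
import sys
np.set_printoptions(precision=4,suppress=True)
tops=dict(red=(.5948,-.2125,.1226),blue=(.556,-.191,.1226),yellow=(.634,-.232,.1222))
n=normal(62.1);s=bot.read_state();R=np.array(s["tcp_rot"]);p=np.array(s["position"])
tip=p+.148*R[:,2];v=np.array(tops[sys.argv[1]])-tip
print("tool delta to pin",R.T@v,"gap",-v@n,"tilt err",delta(p,tilt(R,n))[1],"F.n",np.array(s["force"])@n,"M",s["moment"],s["time_s"])
E
python3 d.py red
```

```text
tool delta to pin [-0.0015  0.0013  0.0587] gap 0.058712535485038644 tilt err [ 0.15  0.12 -0.  ] F.n -0.9275650530339683 M [ 0.4215 -0.3593 -0.0214] 9.725
```

```bash
python3 -m jog '[[0,-0.0015,0.0013,0.02,0,0,0],[0,-0.0015,0.0013,0.04,0,0,0],[0,-0.0015,0.0013,0.05,0,0,0],[0,-0.0015,0.0013,0.053,0,0,0],[0,-0.0015,0.0013,0.053,0,0,0],[0,-0.0015,0.0013,0.053,0,0,0]]'; python3 d.py red
cat > w.py <<'E'
from h import *
import sys
np.set_printoptions(precision=4,suppress=True)
im,d=viewer.capture("wrist");cv2.imwrite(f"pics/w_{sys.argv[1]}.png",cv2.resize(im[90:230,170:340],None,fx=4,fy=4,interpolation=cv2.INTER_CUBIC))
for t in("probe_tip",sys.argv[2]+"_top"):print(t,[(round(r["p"],2),np.round(r["xyz"],4)) for r in models.tip_of("wrist",t)[:2]])
E
python3 w.py r0 red
```

```text
time_s: 10.48
position: [0.6361, -0.1342, 0.2494]
tcp_rot: [[-0.524, 0.81, -0.264], [0.789, 0.345, -0.508], [-0.321, -0.474, -0.82]]
force: [-0.4, 0.7, -0.7]
opening: 0.205
grasp_force: 30.0
tool delta to pin [ 0.0005 -0.0003  0.0066] gap 0.006620482713592002 tilt err [0.22 0.18 0.  ] F.n -0.34891455702763263 M [ 0.4512 -0.3573 -0.0059] 10.475
probe_tip [(0.79, array([ 0.5945, -0.2086,  0.1337])), (0.53, array([ 0.5547, -0.191 ,  0.1238]))]
red_top [(0.51, array([ 0.5954, -0.2131,  0.1265]))]
```

View pics/w_r0.png

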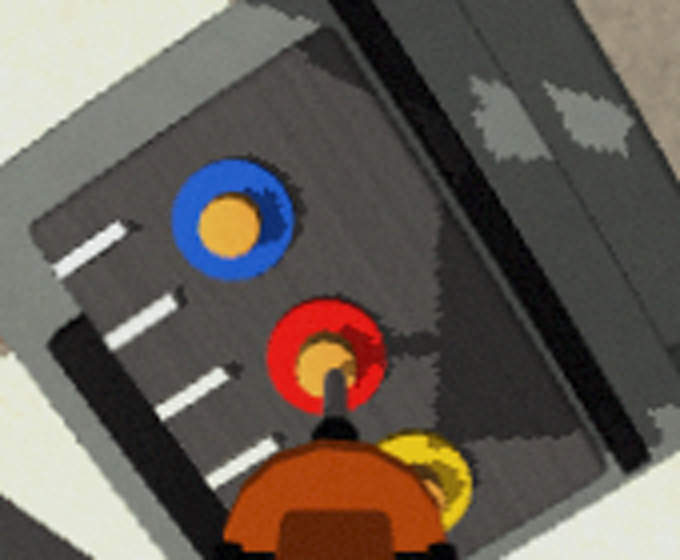

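Tip (335,372) is about 2 mm right of the pin centre (325,365), so I'll trim that and advance slowly.

```bash
python3 -m jog '[[0,0,-0.002,0.002,0,0,0],[0,0,-0.002,0.004,0,0,0],[0,0,-0.002,0.006,0,0,0],[0,0,-0.002,0.0075,0,0,0],[0,0,-0.002,0.0075,0,0,0]]'; python3 d.py red;python3 w.py r1 red
```

```text
time_s: 11.25
position: [0.6319, -0.1389, 0.2436]
tcp_rot: [[-0.524, 0.809, -0.265], [0.79, 0.345, -0.508], [-0.32, -0.475, -0.82]]
force: [-0.4, 0.9, 1.0]
opening: 0.202
grasp_force: 30.0
tool delta to pin [ 0.      0.0021 -0.0016] gap -0.0016468315239218725 tilt err [0.15 0.13 0.  ] F.n 1.1850859118029449 M [ 0.439  -0.2648 -0.03  ] 11.25
probe_tip [(0.7, array([ 0.5915, -0.2126,  0.1262]))]
red_top [(0.67, array([ 0.5927, -0.214 ,  0.1233]))]
```

```bash
python3 -m jog '[[0,0,0,0.0015,0,0,0],[0,0,0,0.0025,0,0,0],[0,0,0,0.0025,0,0,0],[0,0,0,0.0025,0,0,0]]'; python3 d.py red
```

```text
time_s: 11.9
position: [0.6313, -0.1402, 0.2415]
tcp_rot: [[-0.524, 0.809, -0.265], [0.789, 0.345, -0.508], [-0.32, -0.475, -0.82]]
force: [0.2, 2.3, 0.9]
opening: 0.201
grasp_force: 30.0
tool delta to pin [ 0.      0.002  -0.0041] gap -0.004098830276860505 tilt err [ 0.15  0.13 -0.  ] F.n 1.9384064109464583 M [ 0.4672 -0.1094 -0.0679] 11.9
```

```bash
cat > pin.py <<'E'
from h import *
import sys
np.set_printoptions(precision=4,suppress=True)
tops=dict(red=(.5948,-.2125,.1226),blue=(.556,-.191,.1226),yellow=(.634,-.232,.1222))
T=viewer.camera_info("wrist")["world_to_cam"];s=bot.read_state();im,d=viewer.capture("wrist");P=wunproj(d,np.array(T));hsv=cv2.cvtColor(im,cv2.COLOR_BGR2HSV).astype(int)
n=normal(62.1);q=P-np.array([.5948,-.2125,.1226]);h=q@n+.017
m=(d>0)&(np.abs(h)<.004)&(np.linalg.norm(q,axis=-1)<.07)&(hsv[...,1]<60)
c=np.median(P[m],0);r=P[m]-c;k=np.abs(r@n)<.003;f=np.median(h[m][k]);print("face off",f,m.sum())
for t,x in tops.items():
    b=(np.linalg.norm(P-np.array(x),axis=-1)<.013)&(hsv[...,0]>13)&(hsv[...,0]<22)&(hsv[...,1]>140)&(hsv[...,1]<225)&(h-f<.022)&(h-f>.006)
    print(t,b.sum(),"standing out mm",1000*(np.median(h[b])-f) if b.any() else None, "plane-dist spread",np.std(h[b])*1000 if b.any() else 0)
cv2.imwrite(f"pics/{sys.argv[1]}.png",cv2.resize(im[90:230,170:340],None,fx=4,fy=4,interpolation=cv2.INTER_CUBIC))
E
python3 pin.py red_in
```

```text
face off -0.0032264489765615675 6265
red 130 standing out mm 16.547075787262706 plane-dist spread 1.4434732637842416
blue 190 standing out mm 20.613817546171628 plane-dist spread 1.7047469305619618
yellow 49 standing out mm 19.354022562694087 plane-dist spread 3.3616419863303375
```

View pics/red_in.png

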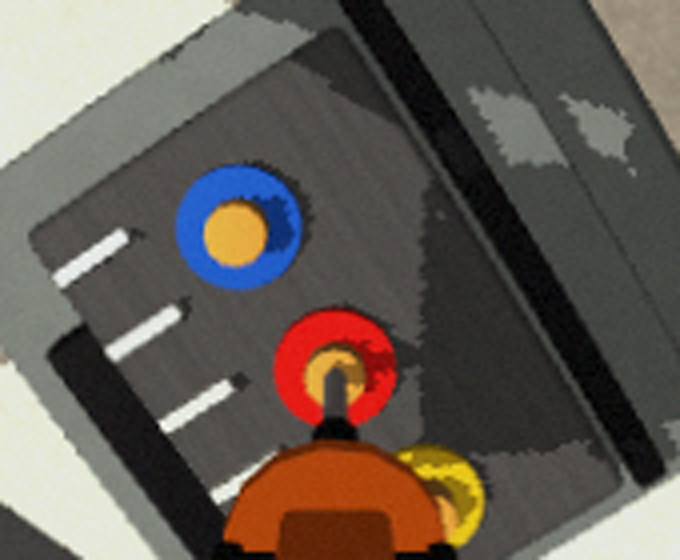

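Red's pin stands 4.1 mm lower than blue's, so it's halfway in. I'll hold it there, then retract and move across to yellow.

```bash
python3 - <<'E'
from h import *
R=np.array(bot.read_state()["tcp_rot"])
r=np.array((.5948,-.2125,.1226))
for t in((.634,-.232,.1224),(.556,-.191,.1226)):print(np.round(R.T@(np.array(t)-r),4))
E
python3 -m jog '[[0,0,0,0.0025,0,0,0],[0,0,0,0.0025,0,0,0],[0,0,0,0.0025,0,0,0],[0,0,0,0.0025,0,0,0],[0,0,0,0.0025,0,0,0],[0,0,0,-0.005,0,0,0],[0,0,0,-0.02,0,0,0],[0,0,0,-0.02,0,0,0]]'; python3 d.py yellow
```

```text
[-0.0359  0.0251 -0.0003]
[ 0.0373 -0.024  -0.0006]
time_s: 12.95
position: [0.6377, -0.1296, 0.2591]
tcp_rot: [[-0.524, 0.811, -0.262], [0.789, 0.345, -0.508], [-0.322, -0.473, -0.82]]
force: [0.3, -0.5, -1.2]
opening: 0.208
grasp_force: 30.0
tool delta to pin [-0.0348  0.0263  0.0173] gap 0.017039641170645086 tilt err [0.29 0.24 0.  ] F.n -1.144852904890897 M [ 0.4659 -0.3772  0.0392] 12.95
```

My last call repeated the shift from an already advanced pose, so red went in about 6.5 mm during that hold. Before yellow, I'll press red again at the proper half depth.

```bash
python3 -m jog '[[0,0,0,0.01,0,0,0],[0,0,0,0.0155,0,0,0],[0,0,0,0.0178,0,0,0],[0,0,0,0.02,0,0,0],[0,0,0,0.02,0,0,0],[0,0,0,0.02,0,0,0],[0,0,0,0.02,0,0,0],[0,0,0,0.02,0,0,0],[0,0,0,0.02,0,0,0],[0,0,0,0.02,0,0,0],[0,0,0,0.02,0,0,0]]'; python3 d.py red; python3 pin.py red2
```

```text
time_s: 14.32
position: [0.6312, -0.1402, 0.2414]
tcp_rot: [[-0.524, 0.809, -0.265], [0.79, 0.345, -0.508], [-0.32, -0.475, -0.82]]
force: [-0.5, 2.7, 1.6]
opening: 0.205
grasp_force: 30.0
tool delta to pin [-0.      0.0021 -0.0042] gap -0.004235115447302684 tilt err [ 0.15  0.12 -0.  ] F.n 2.5060706624173754 M [ 0.6787  0.1115 -0.3676] 14.325
face off -0.003026902193706809 6276
red 125 standing out mm 16.205892206005252 plane-dist spread 1.1992098759004022
blue 192 standing out mm 20.43922774088812 plane-dist spread 1.6174900239342063
yellow 51 standing out mm 19.23256125872215 plane-dist spread 3.363776170049309
```

```bash
python3 -m jog '[[0,0,0,-0.01,0,0,0],[0,0,0,-0.024,0,0,0],[0,-0.018,0.0125,-0.024,0,0,0],[0,-0.036,0.025,-0.02,0,0,0],[0,-0.036,0.025,-0.011,0,0,0],[0,-0.036,0.025,-0.011,0,0,0],[0,-0.036,0.025,-0.011,0,0,0]]'; python3 d.py yellow; python3 w.py y0 yellow
```

```text
time_s: 15.25
position: [0.6727, -0.154, 0.2502]
tcp_rot: [[-0.524, 0.809, -0.266], [0.789, 0.345, -0.508], [-0.319, -0.476, -0.82]]
force: [-0.4, 0.1, -0.6]
opening: 0.203
grasp_force: 30.0
tool delta to pin [-0.0005  0.0027  0.0068] gap 0.006759974600093041 tilt err [ 0.12  0.11 -0.  ] F.n -0.5577343078413288 M [ 0.4251 -0.3723 -0.0246] 15.25
probe_tip [(0.93, array([ 0.6317, -0.2286,  0.1332]))]
yellow_top [(0.72, array([ 0.6317, -0.2322,  0.1261])), (0.61, array([ 0.6322, -0.2315,  0.1345]))]
```

View pics/w_y0.png

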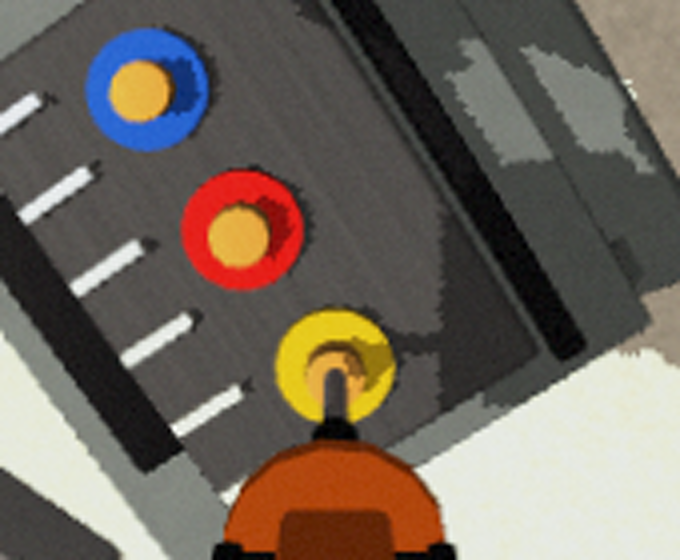

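The tip is centred on the yellow pin.

```bash
python3 -m jog '[[0,0,0,0.004,0,0,0],[0,0,0,0.0068,0,0,0],[0,0,0,0.009,0,0,0],[0,0,0,0.011,0,0,0],[0,0,0,0.011,0,0,0],[0,0,0,0.011,0,0,0],[0,0,0,0.011,0,0,0],[0,0,0,0.011,0,0,0],[0,0,0,0.011,0,0,0],[0,0,0,0.011,0,0,0]]'; python3 d.py yellow; python3 pin.py yellow2
```

```text
time_s: 16.65
position: [0.6704, -0.16, 0.2411]
tcp_rot: [[-0.524, 0.809, -0.265], [0.79, 0.345, -0.508], [-0.32, -0.475, -0.82]]
force: [0.2, 1.9, 0.2]
opening: 0.208
grasp_force: 30.0
tool delta to pin [ 0.0002  0.0023 -0.0044] gap -0.004394307332105629 tilt err [0.15 0.13 0.  ] F.n 1.1470841212707024 M [ 0.4937 -0.1105 -0.1592] 16.65
face off -0.001115847902707811 7835
red 195 standing out mm 18.106361756388416 plane-dist spread 1.8234728528236681
blue 146 standing out mm 18.56728855139986 plane-dist spread 1.7836289184036611
yellow 127 standing out mm 14.350113570134011 plane-dist spread 1.6942328416634052
```

```bash
python3 -m jog '[[0,0,0,0,0,0,0],[0,0,0,-0.01,0,0,0],[0,0,0,-0.024,0,0,0],[0,0.025,-0.017,-0.024,0,0,0],[0,0.05,-0.034,-0.024,0,0,0],[0,0.073,-0.049,-0.02,0,0,0],[0,0.073,-0.049,-0.011,0,0,0],[0,0.073,-0.049,-0.011,0,0,0],[0,0.073,-0.049,-0.011,0,0,0]]'; python3 d.py blue; python3 w.py b0 blue
```

```text
time_s: 17.82
position: [0.5965, -0.1143, 0.2501]
tcp_rot: [[-0.523, 0.81, -0.264], [0.79, 0.344, -0.508], [-0.321, -0.474, -0.82]]
force: [0.2, 0.2, -1.4]
opening: 0.207
grasp_force: 30.0
tool delta to pin [0.0015 0.0012 0.0062] gap 0.00624363204037472 tilt err [ 0.2   0.16 -0.  ] F.n -0.9356993232724031 M [ 0.4534 -0.3363  0.0194] 17.825
probe_tip [(0.75, array([ 0.5572, -0.1874,  0.1338]))]
blue_top [(0.49, array([ 0.5556, -0.1935,  0.1228]))]
```

View pics/w_b0.png

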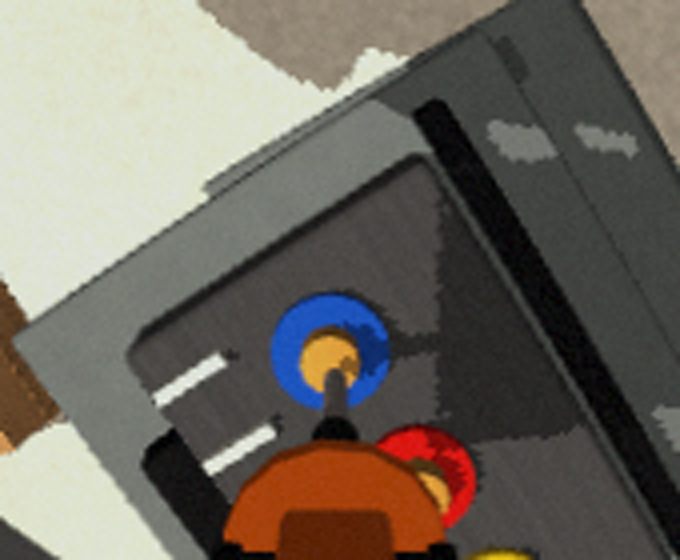

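The tip is about 1–2 mm off blue's centre, so I'll trim that and press.

```bash
python3 -m jog '[[0,0.0015,-0.001,0.003,0,0,0],[0,0.0015,-0.001,0.0065,0,0,0],[0,0.0015,-0.001,0.009,0,0,0],[0,0.0015,-0.001,0.011,0,0,0],[0,0.0015,-0.001,0.011,0,0,0],[0,0.0015,-0.001,0.011,0,0,0],[0,0.0015,-0.001,0.011,0,0,0],[0,0.0015,-0.001,0.011,0,0,0],[0,0.0015,-0.001,0.011,0,0,0],[0,0.0015,-0.001,0.011,0,0,0]]'; python3 d.py blue; python3 pin.py blue2
```

```text
time_s: 19.23
position: [0.5909, -0.1184, 0.241]
tcp_rot: [[-0.524, 0.809, -0.265], [0.79, 0.345, -0.508], [-0.32, -0.475, -0.82]]
force: [1.1, 1.8, 0.7]
opening: 0.204
grasp_force: 30.0
tool delta to pin [-0.0012  0.003  -0.0048] gap -0.004842885960729572 tilt err [0.15 0.13 0.  ] F.n 1.776349625784413 M [ 0.5641 -0.1633 -0.1732] 19.225
face off -0.0004777367165845932 4296
red 42 standing out mm 17.351465451525893 plane-dist spread 2.8897487374289224
blue 117 standing out mm 13.5146591200647 plane-dist spread 1.1414741310630818
yellow 17 standing out mm 12.216675312957125 plane-dist spread 3.3618397059028142
```

```bash
python3 -m jog '[[0,0,0,0,0,0,0],[0,0,0,-0.01,0,0,0],[0,0,0,-0.04,0,0,0],[0,0,0,-0.07,0,0,0],[0,0,0,-0.07,0,0,0],[0,0,0,-0.07,0,0,0]]'
python3 - <<'E'
from h import *
Rt=np.array([[-.477,.879,0],[.879,.477,0],[0,0,-1.]])
print(delta((.473,.2135,.363),Rt))
E
```

```text
time_s: 20.02
position: [0.6087, -0.0831, 0.2975]
tcp_rot: [[-0.524, 0.809, -0.267], [0.79, 0.345, -0.508], [-0.319, -0.477, -0.819]]
force: [0.0, 0.5, -0.8]
opening: 0.205
grasp_force: 30.0
(array([ 0.2845, -0.0387, -0.1681]), array([-29.08,  19.45,   0.05]))
```

```bash
python3 -m jog '[[0,0.03,-0.004,-0.03,-5,3,0],[0,0.07,-0.01,-0.06,-12,8,0],[0,0.11,-0.015,-0.09,-19,12.5,0],[0,0.16,-0.022,-0.12,-26,17,0],[0,0.21,-0.029,-0.14,-29,19.4,0],[0,0.255,-0.035,-0.157,-29,19.4,0],[0,0.28,-0.038,-0.166,-29,19.4,0],[0,0.2845,-0.0387,-0.168,-29,19.4,0],[0,0.2845,-0.0387,-0.168,-29,19.4,0],[0,0.2845,-0.0387,-0.168,-29,19.4,0],[0,0.2845,-0.0387,-0.168,-29,19.4,0],[0,0.2845,-0.0387,-0.168,-29,19.4,0]]'
python3 - <<'E'
from h import *
np.set_printoptions(precision=4,suppress=True)
Rt=np.array([[-.477,.879,0],[.879,.477,0],[0,0,-1.]])
print(delta((.473,.2135,.363),Rt))
o=[]
for cam in("scene","wrist"):
    T=np.array(viewer.camera_info(cam)["world_to_cam"]);im,d=viewer.capture(cam);o.append(im)
    for t in("probe_tip","hook_seat","hook_stand"):print(cam,t,[(round(r["p"],2),np.round(r["xyz"],4)) for r in models.tip_of(cam,t)[:3]])
    if cam=="wrist":
        P=wunproj(d,T);hsv=cv2.cvtColor(im,cv2.COLOR_BGR2HSV)
        m=(hsv[...,1]<70)&(P[...,2]>.135)&(P[...,2]<.17)&(np.hypot(P[...,0]-.472,P[...,1]-.212)<.08)&(d>0)
        s=P[m];print("prongs",len(s),cv2.minAreaRect((s[:,:2]*1000).astype(np.float32)))
cv2.imwrite("pics/over.png",np.hstack([cv2.resize(o[0][80:230,230:400],(435,384)),cv2.resize(o[1][100:260,180:340],(365,384))]))
E
```

```text
time_s: 21.52
position: [0.4739, 0.2131, 0.3634]
tcp_rot: [[-0.477, 0.879, 0.001], [0.879, 0.477, -0.002], [-0.002, -0.0, -1.0]]
force: [0.4, 0.2, -0.2]
opening: 0.206
grasp_force: 30.0
(array([ 0.0008, -0.0006,  0.0004]), array([-0.02,  0.1 , -0.01]))
scene probe_tip [(0.82, array([0.4917, 0.3469, 0.0021])), (0.66, array([0.4762, 0.2143, 0.2097]))]
scene hook_seat [(0.94, array([0.4656, 0.2115, 0.1497])), (0.53, array([ 0.6461, -0.425 , -0.0004]))]
scene hook_stand [(0.65, array([0.4708, 0.2168, 0.0014]))]
wrist probe_tip [(0.95, array([0.4711, 0.2134, 0.2244]))]
wrist hook_seat [(0.73, array([0.4739, 0.2123, 0.1482]))]
wrist hook_stand [(0.66, array([ 0.4713,  0.2115, -0.0012]))]
prongs 1059 ((481.6899719238281, 216.87350463867188), (101.7233657836914, 42.66489028930664), 12.162066459655762)
```

View pics/over.png

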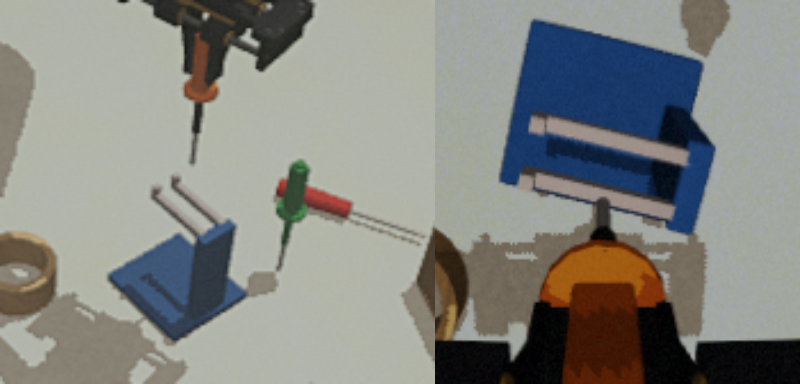

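```bash
python3 -m jog '[[0,0.0003,-0.0006,0.02,0,0,0],[0,0.0003,-0.0006,0.05,0,0,0],[0,0.0003,-0.0006,0.075,0,0,0],[0,0.0003,-0.0006,0.1,0,0,0],[0,0.0003,-0.0006,0.125,0,0,0],[0,0.0003,-0.0006,0.145,0,0,0],[0,0.0003,-0.0006,0.158,0,0,0],[0,0.0003,-0.0006,0.164,0,0,0],[0,0.0003,-0.0006,0.166,0,0,0],[0,0.0003,-0.0006,0.166,0,0,0],[0,0.0003,-0.0006,0.166,0,0,0]]'
python3 - <<'E'
from h import *
np.set_printoptions(precision=4,suppress=True)
im,d=viewer.capture("scene");print([(round(r["p"],2),np.round(r["xyz"],4)) for r in models.tip_of("scene","probe_tip")[:3]])
E
```

```text
time_s: 23.3
position: [0.4734, 0.2135, 0.1981]
tcp_rot: [[-0.478, 0.878, 0.002], [0.878, 0.478, -0.001], [-0.002, 0.001, -1.0]]
force: [0.7, 0.2, -1.2]
opening: 0.205
grasp_force: 30.0
[(0.72, array([0.4923, 0.3491, 0.0059])), (0.44, array([0.4763, 0.2107, 0.0477]))]
```

Now lowering in 1 mm steps until contact.

```bash
python3 -m jog '[[0,0,0,0.001,0,0,0],[0,0,0,0.002,0,0,0],[0,0,0,0.003,0,0,0],[0,0,0,0.003,0,0,0],[0,0,0,0.003,0,0,0]]'
```

```text
time_s: 24.02
position: [0.473, 0.2134, 0.1945]
tcp_rot: [[-0.478, 0.878, 0.001], [0.878, 0.478, -0.002], [-0.002, -0.0, -1.0]]
force: [-0.5, 0.8, -2.9]
opening: 0.203
grasp_force: 30.0
```

```bash
python3 -m jog '[[0,0,0,0.0005,0,0,0],[0,0,0,0.001,0,0,0],[0,0,0,0.001,0,0,0],[0,0,0,0.001,0,0,0]]'
```

```text
time_s: 24.52
position: [0.473, 0.2134, 0.1936]
tcp_rot: [[-0.478, 0.878, 0.001], [0.878, 0.478, -0.002], [-0.002, -0.0, -1.0]]
force: [0.5, 0.1, -0.3]
opening: 0.207
grasp_force: 30.0
```

```bash
python3 -m jog '[[0,0,0,0.0005,0,0,0],[0,0,0,0.001,0,0,0],[0,0,0,0.001,0,0,0],[0,0,0,0.001,0,0,0]]'
```

```text
time_s: 25.02
position: [0.4731, 0.2134, 0.1931]
tcp_rot: [[-0.478, 0.878, 0.001], [0.878, 0.478, -0.001], [-0.002, 0.0, -1.0]]
force: [-2.4, -0.8, 5.4]
opening: 0.205
grasp_force: 30.0
```

Contact is about 6 N, so the collar is seated. I'll back off slightly and open.

```bash
python3 -m jog '[[0,0,0,-0.0006,0,0,0],[0.3,0,0,-0.0006,0,0,0],[0.4,0,0,-0.0006,0,0,0],[0.6,0,0,-0.0006,0,0,0],[0.9,0,0,-0.0006,0,0,0],[1,0,0,-0.0006,0,0,0],[1,0,0,-0.0006,0,0,0],[1,0,0,-0.0006,0,0,0],[1,0,0,-0.0006,0,0,0]]'
```

```text
time_s: 26.15
position: [0.473, 0.2134, 0.1931]
tcp_rot: [[-0.478, 0.878, 0.001], [0.878, 0.478, -0.001], [-0.002, -0.0, -1.0]]
force: [0.6, 0.2, -0.0]
opening: 0.966
grasp_force: 0.0
```

```bash
python3 -m jog '[[1,0,0,-0.02,0,0,0],[1,0,0,-0.06,0,0,0],[1,0,0,-0.11,0,0,0],[1,0,0,-0.16,0,0,0],[1,0,0,-0.18,0,0,0],[1,0,0,-0.18,0,0,0],[1,0,0,-0.18,0,0,0]]'
python3 - <<'E'
from h import *
ims=[viewer.capture(c)[0] for c in("scene","wrist")]
cv2.imwrite("pics/end.png",np.hstack([cv2.resize(ims[0][90:230,110:390],(480,384)),cv2.resize(ims[1][90:230,180:300],(320,384))]))
print([(round(r["p"],2),np.round(r["xyz"],4)) for t in("probe_tip","probe_grip") for r in models.tip_of("scene",t)[:3]])
E
```

```text
time_s: 27.02
position: [0.4721, 0.2135, 0.3718]
tcp_rot: [[-0.478, 0.878, -0.002], [0.878, 0.478, -0.002], [-0.001, -0.003, -1.0]]
force: [0.1, 0.4, 0.3]
opening: 1.005
grasp_force: 0.0
[(0.82, array([0.4922, 0.3486, 0.0028])), (0.66, array([0.4717, 0.2137, 0.0455])), (0.82, array([0.4714, 0.2121, 0.1974])), (0.65, array([0.4872, 0.3477, 0.152 ]))]
```

View pics/end.png

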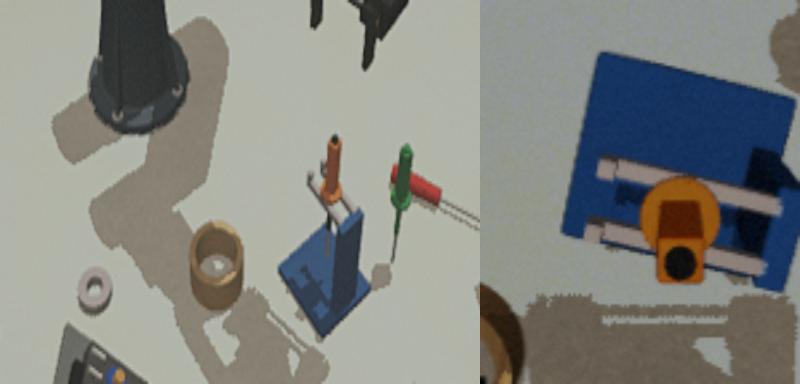

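The probe hangs upright with its collar across both prongs, tip at z ≈ 0.045 m, and the gripper is clear.

```bash
python3 -c "
from rig import workorder
print(workorder.hand_in())"
```

```text
the job is handed in; nothing more can be done
None
```

The red, yellow and blue pins were each pressed about 4 mm and held over half a second, and the probe is back upright on both prongs; the job was handed in at about 27 s. One slip: red first went in to about 6.5 mm, so I pressed it again at half depth before yellow.

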